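Set the bench magnifier over the cylinder block

TASK

Get the bench magnifier ready to inspect the pump's cylinder block, the round steel block with a circle of bores in its top: swing the magnifier's arm round until the lens is centred above the block, and tip the raised lens down until it is level. Leave the block where it lies, and let go of the magnifier.

Things in the scene. Friction and masses are not known exactly. Their poses are not given: they have to be found in the camera images.
- stand: Fixed foot, 110 mm across, with a 26 mm column. Origin: centre of the underside, on the upright swivel axis. A level arm, 165 mm above the bench, turns on it up to 63 degrees either side of the stand's -x (towards the robot) and ends in a level hinge pin, square to the arm, 142 mm from the axis. Both joints stay where left: at the handle about 2 N swings the arm, 4 N tilts the head.
- lens (a point): Centre of the clear lens in a white ring (90 mm across, 16 mm thick) hinged on the arm's pin, 58 mm from the pin: 200 mm from the swivel axis when level. z: square to the glass, straight up when level; -x: from the pin through lens to handle; y: along the pin. Its outer side starts raised 35 to 60 degrees; travel 40 below level to 74 above.
- handle (a point): Centre of the lens's black handle: a crossbar 20 mm thick, 26 mm long, along y (parallel to the pin), on a 10 mm wide stem at the ring's outer side, 135 mm from the pin (277 mm from the swivel axis when level). Its ends are flat: pinched from above across the 26 mm it pivots between the fingers as the head tilts. Axes as the lens.
- cylinder_block: The part to inspect: a loose steel cylinder 66 mm in diameter, 40 mm tall, about 0.6 kg, with seven dark bores in a circle and one in the centre of its flat top. Origin: centre of its underside. It stands 200 mm (within 8) from the swivel axis, in the arm's travel. A bearing ring and a flanged hub of the same diameter stand on the same arc, in any order.
There are look-alikes about, which are no part of the job. What is shaped like the cylinder_block but green is not meant.

How it is judged:
By the outcome, as a careful person would: the job done as asked, in the order asked, and still so for the second after the job is handed in, with the robot touching nothing.
It also fails if it takes over 35 s, if anything falls off the work surface, if the arm or the gripper's body presses on something with over 40 N, if the wrist force passes 120 N, or if a joint passes its speed limit or range.

ROBOT

A 6-joint arm with a two-finger parallel gripper is mounted at the origin on the work surface. World frame = base frame: x ahead of the robot, y to its left, z up, the work surface at z = 0. Lengths are in m, angles in degrees, forces in N, time in s.
With the tool pointing down it reaches from about 0.25 to 0.725 m from the base axis. Payload 9.7 kg.
Tool frame: the origin (TCP) lies at the centre of the arm's flange, where the gripper is bolted on; the fingertips stand bot.tips_ahead ahead of it and the grasp point (between the pads) lies 155 mm ahead of it (bot.tips_ahead is the distance from the TCP to the fingertips, in m); z points along the fingers, y is the line along which they close (so a half turn about z gives the same grasp; the last joint's range is limited). The gripper opens to 85 mm and grips with 20 to 120 N. Pads are 22 mm wide; open, the fingers measure 114 mm over their backs; the gripper's body (76 mm by 85 mm) begins 54 mm behind the grasp point. The pads swing forward as they close: fully open they stand 13 mm farther back than shut.
Start: joints at [-76.146, 4.979, 10.078, 95.1, 0, 90], TCP at [0.132, -0.534, 0.405] pointing down, gripper open.
Joint ranges: [-179.16, 179.16], [-48.56, 103.87], [-65.8, 70.77], [-126.05, 130.52], [-82.76, 87.17], [-180, 180]. Speed limits (degrees/s): [127.2, 127.2, 147.25, 180, 180, 180].

INTERFACE

Orientations are given as [roll, pitch, yaw] about the fixed x, y, z axes, in that order (R = Rz(yaw) Ry(pitch) Rx(roll)).
In Python, from workcell import bot gives the robot as it stands.
- The arm moves only by the tool drive_tool, never from a script. Its argument "plan" is a list of rows, each an object of numbers: "dx", "dy", "dz": the shift along the tool's x, y, z in m; "roll": the turn about the tool's z in rad; "hand": the finger opening in m, from 0 to 0.0854. In form: [{"dx": .., "dy": .., "dz": .., "roll": .., "hand": ..}, ...]. A call has 1 to 20 rows; each row is the pose to reach, as a shift and turn from the pose commanded when the call began, along the tool's axes at that moment; what a row does not reach only later rows make up. A row lasts 1/12 s, in which the tool goes at most 41.7 mm and 7.16 degrees, less where a joint would pass 70% of its speed; a pose out of reach is approached as far as the arm can. A call with a gripper value outside its range is refused whole. The fingers move at their own pace and stop on an object; "force" is the grip in N (left out, the last holds). Time passes only in rows, so rows that repeat a pose let the fingers close. It gives the time, the measured TCP pose, the force and the opening at its end, in the units of the state.
- bot.get_obs(): the state, without advancing time (a new reading comes with each control period).
- bot.camera(name): name is "scene" or "top" or "wrist"; returns a dict with "frame" (384x512x3 uint8, red, green, blue), "z_map" (384x512 float32, m along the optical axis (not along the pixel's ray), 0 where there is no reading), "mtx" (3x3 intrinsics, pixels), "R" (3x3) and "t" (3): a world point X has camera coordinates R X + t. Camera axes: x right, y down, z forward; pixel columns grow to the right and rows downward; lengths in m; the calibration is good to about 2 mm. The wrist camera is an equidistant fisheye: a pixel r from the principal point sees the ray r / f radians off the axis. A picture is of the moment at which its call begins.
- bot.job_done(): hands the job in, once; it reports no verdict.
The state is a dict: "time": time; "q": joint angles; "qd": joint speeds; "joint_efforts": joint torques, N m; "ee_pos": TCP position; "tcp_rot": TCP orientation; "wrist_force": force on the tool from outside, world axes, zero at the start; "torque": the same for the moment, N m; "opening": finger opening in m.
Only numpy, scipy, OpenCV 4.12 (cv2) and the standard library are available. Lean on these libraries where they do the work, as an engineer would, in place of code of your own. Each camera call takes 0.05 s, during which the arm holds its last target. There are 200 camera calls.

## Working session

There is one attempt and no reset: what is moved stays moved. The work goes in short steps, Python scripts to look and compute and a tool call to move; the robot and the scene stay as the last step left them, time stands still between calls to the robot, and variables do not carry over. Pictures are saved under pics/ and viewed, on a budget of 10 in all, crops included, one or two more only if the job needs it, and the job is handed in when it is done.

Besides the shell and the picture viewer there is one more tool, called after "Call:" as name(argument=value, ...), one argument or row to a line, values as JSON. drive_tool: Moves the arm, as the interface text tells. Its arguments: {"type":"object","properties":{"plan":{"type":"array","items":{"type":"object","properties":{"dx":{"type":"number"},"dy":{"type":"number"},"dz":{"type":"number"},"roll":{"type":"number"},"hand":{"type":"number"}}}},"force":{"type":"number"}},"required":["plan"]}

```bash
mkdir -p pics; cat > h.py <<'E'
import numpy as np,cv2
from workcell import bot
def snap(n):
    c=bot.camera(n); np.savez('%s.npz'%n,**{k:c[k] for k in('frame','z_map','mtx','R','t')}); return c
def load(n): return dict(np.load('%s.npz'%n))
def pt(c,u,v,z=None):
    K=c['mtx']; z=c['z_map'][int(round(v)),int(round(u))] if z is None else z
    p=np.array([(u-K[0,2])/K[0,0]*z,(v-K[1,2])/K[1,1]*z,z]); return c['R'].T@(p-c['t'])
def onplane(c,u,v,h):
    K=c['mtx']; d=c['R'].T@np.array([(u-K[0,2])/K[0,0],(v-K[1,2])/K[1,1],1]); o=-c['R'].T@c['t']
    return o+d*(h-o[2])/d[2]
def proj(c,X):
    p=c['R']@np.asarray(X)+c['t']; q=c['mtx']@p; return q[:2]/q[2]
E
python3 - <<'E'
from h import *
o=bot.get_obs(); print(o['time'],o['ee_pos'],o['tcp_rot'],o['opening'],bot.tips_ahead)
for n in('scene','top'):
    c=snap(n); cv2.imwrite('pics/%s1.png'%n,cv2.resize(c['frame'][:,:,::-1],(800,600),interpolation=cv2.INTER_CUBIC))
    print(n,-c['R'].T@c['t'],c['R'][2])
E
```

```text
0.0 [ 0.13168602 -0.5339857   0.40400418] [-1.79925193e+02 -2.18220950e-03  1.38511235e+01] 0.08516980929114082 0.1734
scene [ 0.9960407  -0.14326077  0.90408709] [-0.41232127  0.24713705 -0.87687767]
top [0.43440491 0.08450588 1.05147963] [ 0.19983532  0.00270064 -0.97982578]
```

View pics/scene1.png

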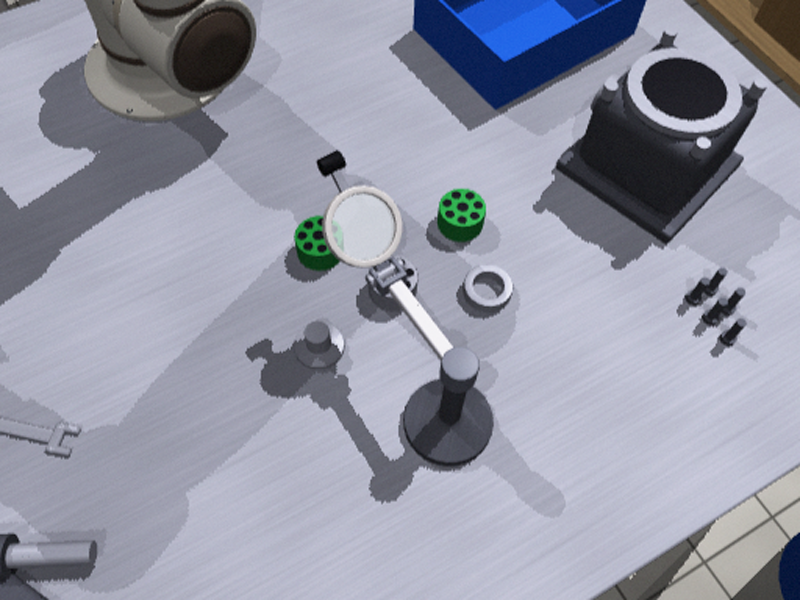

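View pics/top1.png

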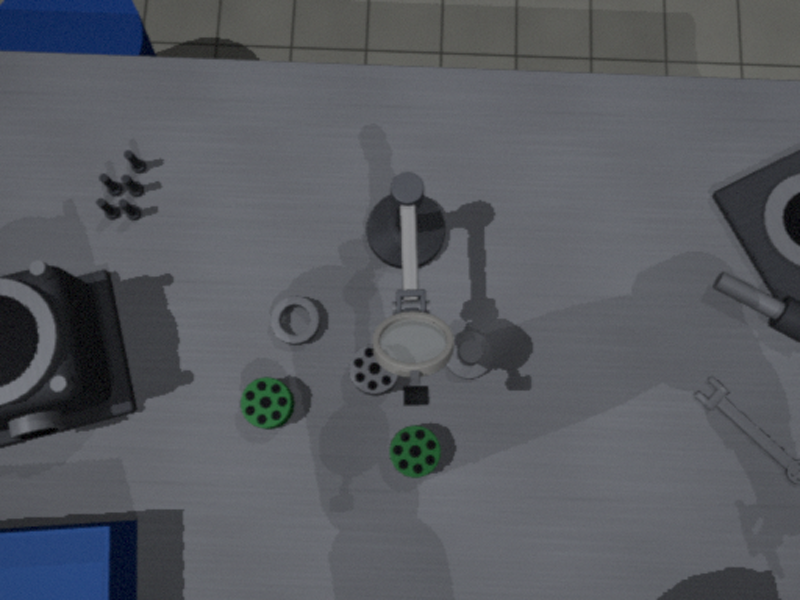

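Scene view: the lens hangs raised over the middle of the arc. Candidates in the top view are the steel block with bores (374,369), green look-alikes (266,402) and (415,451), the ring (297,320) and the hub (472,348). I choose (374,369), and will check it in a crop.

```bash
python3 - <<'E'
from h import *
c=load('top'); s=.64
f=c['frame'][170:300,200:340]; f=cv2.convertScaleAbs(f,alpha=1.7)
cv2.imwrite('pics/crop1.png',cv2.resize(f[:,:,::-1],None,fx=5,fy=4.6,interpolation=cv2.INTER_CUBIC)[:600])
H,W=c['z_map'].shape
K=c['mtx'];v,u=np.mgrid[:H,:W];z=c['z_map'];P=np.stack([(u-K[0,2])/K[0,0]*z,(v-K[1,2])/K[1,1]*z,z],-1)
X=(P-c['t'])@c['R']; ok=z>0
np.save('X.npy',X)
def reg(n,x0,x1,y0,y1,z0,z1):
    m=ok&(X[...,0]>x0)&(X[...,0]<x1)&(X[...,1]>y0)&(X[...,1]<y1)&(X[...,2]>z0)&(X[...,2]<z1)
    p=X[m]; print(n,len(p),p.mean(0),p.min(0),p.max(0)); return p,m
for nm,(a,b) in dict(col=(407,187),foot=(380,250),block=(374,369),handle=(416,395),ring=(413,318),arm=(410,250),hub=(472,348)).items():
    print(nm,X[int(b*s),int(a*s)])
x,y,_=X[int(369*s),int(374*s)]
p,m=reg('block',x-.06,x+.06,y-.06,y+.06,.03,.05)
print(cv2.minEnclosingCircle(p[:,:2].astype(np.float32)))
x,y,zz=X[int(187*s),int(407*s)]
p,m=reg('col',x-.03,x+.03,y-.03,y+.03,zz-.006,zz+.006); print(cv2.minEnclosingCircle(p[:,:2].astype(np.float32)))
p,m=reg('foot',x-.1,x+.06,y-.08,y+.08,.008,.03); print(cv2.minEnclosingCircle(p[:,:2].astype(np.float32)))
x,y,zz=X[int(395*s),int(416*s)]
p,m=reg('handle',x-.03,x+.03,y-.03,y+.03,zz-.025,zz+.025)
E
```

```text
col [0.74980146 0.0859838  0.18252424]
foot [0.71547529 0.11955923 0.01728761]
block [0.54861309 0.12015739 0.03977031]
handle [0.50022341 0.0683511  0.25609582]
ring [0.59295799 0.0732873  0.18250318]
arm [0.67411606 0.07954358 0.17434054]
hub [ 0.58149659 -0.00747498  0.04514   ]
block 590 [0.5440423  0.12535091 0.04041965] [0.51776591 0.08916347 0.03038351] [0.58132097 0.15302081 0.04552653]
((0.5497726798057556, 0.12019699066877365), 0.03292412683367729)
col 356 [0.74728646 0.08574795 0.18291789] [0.72853812 0.06722788 0.17688045] [0.76843927 0.10457438 0.18767899]
((0.7486910223960876, 0.08587631583213806), 0.020342914387583733)
foot 1288 [0.74212263 0.08658631 0.02110106] [0.69397746 0.03152643 0.00835533] [0.79765086 0.14055949 0.02989753]
((0.748131275177002, 0.08558949083089828), 0.05508504807949066)
handle 263 [0.50489936 0.06976016 0.2497346 ] [0.48921551 0.05666912 0.23115332] [0.53020135 0.08368392 0.2582971 ]
```

View pics/crop1.png

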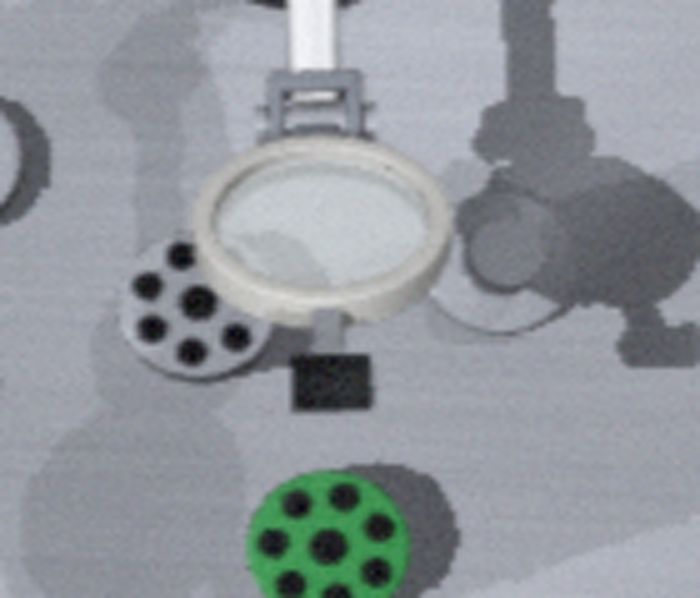

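The crop confirms it: a grey steel block with seven bores plus a centre one, at crop (197,305). It sits at (0.5495, 0.120), 202 mm from the axis at (0.7484, 0.0857). The arm is at about -3.7° and the block at +9.8°. I move above the handle, which is at about (0.503, 0.070, 0.251).

Call:
drive_tool(
  plan=[
    {"dz":-0.03,"hand":0.07},
    {"dz":-0.056,"hand":0.07},
    {"dx":0.5046,"dy":-0.4977,"dz":-0.06,"roll":0.177,"hand":0.07},
    {"dx":0.5046,"dy":-0.4977,"dz":-0.06,"roll":0.177,"hand":0.07},
    {"dx":0.5046,"dy":-0.4977,"dz":-0.06,"roll":0.177,"hand":0.07},
    {"dx":0.5046,"dy":-0.4977,"dz":-0.06,"roll":0.177,"hand":0.07},
    {"dx":0.5046,"dy":-0.4977,"dz":-0.06,"roll":0.177,"hand":0.07},
    {"dx":0.5046,"dy":-0.4977,"dz":-0.06,"roll":0.177,"hand":0.07},
    {"dx":0.5046,"dy":-0.4977,"dz":-0.06,"roll":0.177,"hand":0.07},
    {"dx":0.5046,"dy":-0.4977,"dz":-0.06,"roll":0.177,"hand":0.07},
    {"dx":0.5046,"dy":-0.4977,"dz":-0.06,"roll":0.177,"hand":0.07},
    {"dx":0.5046,"dy":-0.4977,"dz":-0.06,"roll":0.177,"hand":0.07},
    {"dx":0.5046,"dy":-0.4977,"dz":-0.06,"roll":0.177,"hand":0.07},
    {"dx":0.5046,"dy":-0.4977,"dz":-0.06,"roll":0.177,"hand":0.07},
    {"dx":0.5046,"dy":-0.4977,"dz":-0.06,"roll":0.177,"hand":0.07},
    {"dx":0.5046,"dy":-0.4977,"dz":-0.06,"roll":0.177,"hand":0.07},
    {"dx":0.5046,"dy":-0.4977,"dz":-0.06,"roll":0.177,"hand":0.07},
    {"dx":0.5046,"dy":-0.4977,"dz":-0.06,"roll":0.177,"hand":0.07},
    {"dx":0.5046,"dy":-0.4977,"dz":-0.06,"roll":0.177,"hand":0.07},
    {"dx":0.5046,"dy":-0.4977,"dz":-0.06,"roll":0.177,"hand":0.07},
  ],
  force=20,
)

```text
invalid input at $.plan[0]: expected keys dx, dy, dz, roll, hand
```

Call:
drive_tool(
  plan=[
    {"dx":0,"dy":0,"dz":-0.03,"roll":0,"hand":0.07},
    {"dx":0,"dy":0,"dz":-0.056,"roll":0,"hand":0.07},
    {"dx":0.5046,"dy":-0.4977,"dz":-0.06,"roll":0.177,"hand":0.07},
    {"dx":0.5046,"dy":-0.4977,"dz":-0.06,"roll":0.177,"hand":0.07},
    {"dx":0.5046,"dy":-0.4977,"dz":-0.06,"roll":0.177,"hand":0.07},
    {"dx":0.5046,"dy":-0.4977,"dz":-0.06,"roll":0.177,"hand":0.07},
    {"dx":0.5046,"dy":-0.4977,"dz":-0.06,"roll":0.177,"hand":0.07},
    {"dx":0.5046,"dy":-0.4977,"dz":-0.06,"roll":0.177,"hand":0.07},
    {"dx":0.5046,"dy":-0.4977,"dz":-0.06,"roll":0.177,"hand":0.07},
    {"dx":0.5046,"dy":-0.4977,"dz":-0.06,"roll":0.177,"hand":0.07},
    {"dx":0.5046,"dy":-0.4977,"dz":-0.06,"roll":0.177,"hand":0.07},
    {"dx":0.5046,"dy":-0.4977,"dz":-0.06,"roll":0.177,"hand":0.07},
    {"dx":0.5046,"dy":-0.4977,"dz":-0.06,"roll":0.177,"hand":0.07},
    {"dx":0.5046,"dy":-0.4977,"dz":-0.06,"roll":0.177,"hand":0.07},
    {"dx":0.5046,"dy":-0.4977,"dz":-0.06,"roll":0.177,"hand":0.07},
    {"dx":0.5046,"dy":-0.4977,"dz":-0.06,"roll":0.177,"hand":0.07},
    {"dx":0.5046,"dy":-0.4977,"dz":-0.06,"roll":0.177,"hand":0.07},
    {"dx":0.5046,"dy":-0.4977,"dz":-0.06,"roll":0.177,"hand":0.07},
    {"dx":0.5046,"dy":-0.4977,"dz":-0.06,"roll":0.177,"hand":0.07},
    {"dx":0.5046,"dy":-0.4977,"dz":-0.06,"roll":0.177,"hand":0.07},
  ],
  force=20,
)

```text
time: 1.77
ee_pos: [0.5073, 0.0512, 0.4626]
tcp_rot: [-179.1, 0.1, 5.6]
wrist_force: [1.6, -0.7, 1.0]
opening: 0.0699
```

Call:
drive_tool(
  plan=[
    {"dx":0,"dy":0,"dz":0,"roll":0,"hand":0.07},
    {"dx":0,"dy":0,"dz":0,"roll":0,"hand":0.07},
    {"dx":0,"dy":0,"dz":0,"roll":0,"hand":0.07},
  ],
)

```text
time: 2.02
ee_pos: [0.5039, 0.0473, 0.4649]
tcp_rot: [-179.2, 0.0, 5.2]
wrist_force: [-0.4, -0.7, 0.4]
opening: 0.0698
```

```bash
python3 - <<'E'
from h import *
o=bot.get_obs(); print(o['time'],o['ee_pos'],o['tcp_rot'],o['wrist_force'])
c=snap('wrist'); cv2.imwrite('pics/w1.png',cv2.resize(c['frame'][:,:,::-1],(800,600)))
print(-c['R'].T@c['t'],c['R'],c['mtx'])
T=np.array([o['ee_pos'][0],o['ee_pos'][1],o['ee_pos'][2]-.155])
def pw(X):
    p=c['R']@X+c['t'];K=c['mtx'];th=np.arctan2(np.hypot(*p[:2]),p[2]);ph=np.arctan2(p[1],p[0]);return np.array([K[0,2]+K[0,0]*th*np.cos(ph),K[1,2]+K[1,1]*th*np.sin(ph)])*1.5625
print(pw(T),pw(T-[0,0,.05]),pw(np.array([.503,.0695,.251])))
E
```

```text
2.0167 [0.50394932 0.04734589 0.46487911] [-1.79175981e+02  9.65253340e-03  5.23886362e+00] [-0.36833514 -0.70495677  0.4145953 ]
[0.5760801  0.05411496 0.43413522] [[ 0.09030317 -0.99581226 -0.01425766]
 [-0.95368853 -0.09058999  0.28683035]
 [-0.28692078 -0.01230432 -0.95787529]] [[297.31863964   0.         255.73678452]
 [  0.         297.31863964 190.56000037]
 [  0.           0.           1.        ]]
[406.10518785 407.83001604] [406.27583965 345.64626457] [354.11296642 334.89854409]
```

View pics/w1.png

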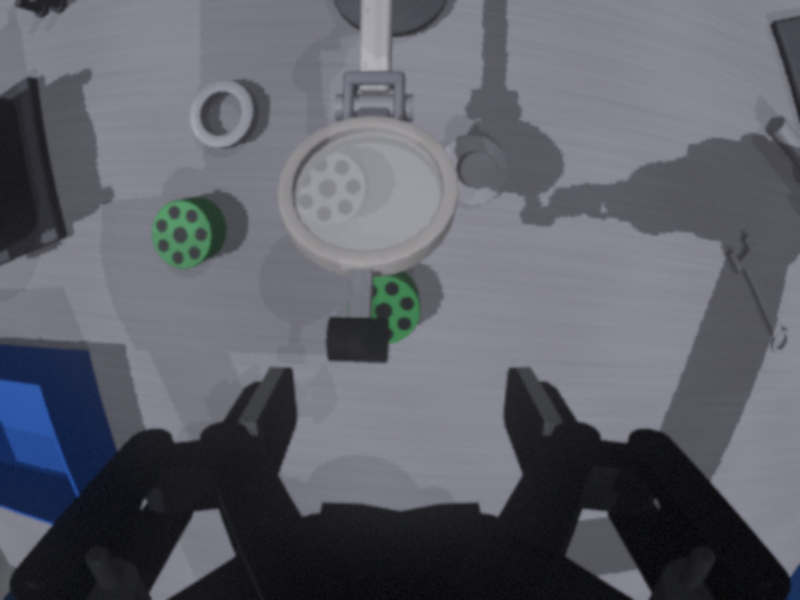

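The wrist view shows the handle bar at (359,339), 2 mm from the prediction (354,335). The pads are to its right by about 21 mm.

Call:
drive_tool(
  plan=[
    {"dx":0,"dy":-0.0213,"dz":0,"roll":0.025,"hand":0.06},
    {"dx":0,"dy":-0.0213,"dz":0.02,"roll":0.025,"hand":0.06},
    {"dx":0,"dy":-0.0213,"dz":0.04,"roll":0.025,"hand":0.06},
    {"dx":0,"dy":-0.0213,"dz":0.06,"roll":0.025,"hand":0.06},
    {"dx":0,"dy":-0.0213,"dz":0.06,"roll":0.025,"hand":0.06},
    {"dx":0,"dy":-0.0213,"dz":0.06,"roll":0.025,"hand":0.06},
  ],
)

```text
time: 2.57
ee_pos: [0.5038, 0.0494, 0.405]
tcp_rot: [-178.4, 0.1, 5.3]
wrist_force: [-0.0, 0.1, 0.5]
opening: 0.06
```

```bash
python3 - <<'E'
from h import *
o=bot.get_obs(); print(o['time'],o['ee_pos'],o['tcp_rot'],o['wrist_force'],o['opening'])
c=snap('wrist'); cv2.imwrite('pics/w2.png',cv2.resize(c['frame'][:,:,::-1],(800,600)))
E
```

```text
2.5667 [0.50382419 0.04944071 0.40499767] [-1.78361789e+02  1.00329485e-01  5.30174527e+00] [-0.0111358   0.13566226  0.48796317] 0.060045713862570634
```

View pics/w2.png

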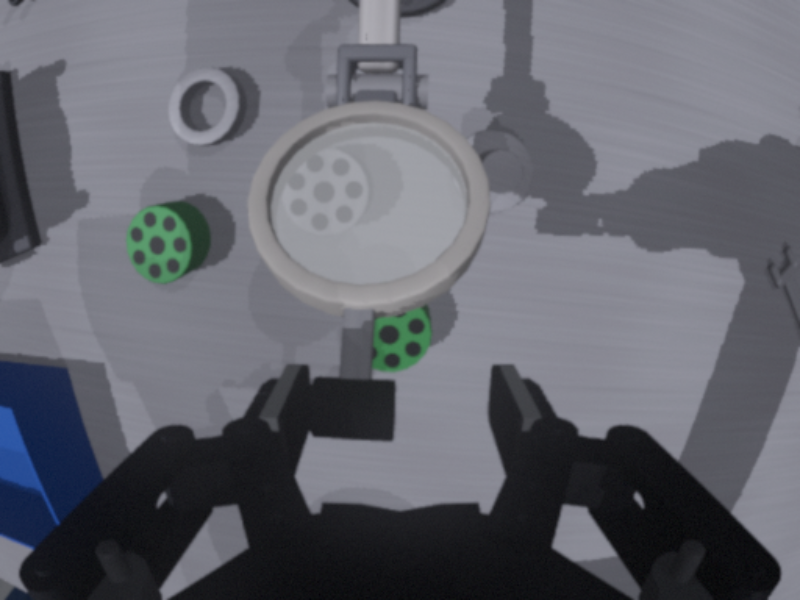

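Lateral motion fell short and the tool tilts instead, so I check the joints.

```bash
python3 - <<'E'
from h import *
o=bot.get_obs(); print(o)
E
```

```text
{'time': 2.6167, 'q': array([  5.254216  ,  -0.96799063,   4.10957458,  95.07503681,
         1.63191156, 179.94487826]), 'qd': array([ 0.1959713 , -0.00771137,  1.62341652,  0.14208564, -0.04611736,
        0.03599696]), 'joint_efforts': array([-3.11932492e-02, -4.39418972e+01,  4.44660258e+01, -1.47039564e-01,
        9.56503325e-02,  2.66944517e-04]), 'ee_pos': array([0.50406413, 0.04954599, 0.40605967]), 'tcp_rot': array([-1.78368092e+02, -4.09817422e-03,  5.30931538e+00]), 'wrist_force': array([-0.28892532,  0.3366145 , -0.21527564]), 'torque': array([-0.01973986, -0.05744995, -0.01575362]), 'opening': 0.06010202925846501}
```

q6 has hit its 180° limit. I retreat up and take the half-turned grasp.

Call:
drive_tool(
  plan=[
    {"dx":0,"dy":0,"dz":-0.03,"roll":0,"hand":0.06},
    {"dx":0,"dy":0,"dz":-0.06,"roll":0,"hand":0.06},
    {"dx":0,"dy":0,"dz":-0.06,"roll":-1.57,"hand":0.06},
    {"dx":0,"dy":0,"dz":-0.06,"roll":-1.57,"hand":0.06},
    {"dx":0,"dy":0,"dz":-0.06,"roll":-1.57,"hand":0.06},
    {"dx":0,"dy":0,"dz":-0.06,"roll":-1.57,"hand":0.06},
    {"dx":0,"dy":0,"dz":-0.06,"roll":-1.57,"hand":0.06},
    {"dx":0,"dy":0,"dz":-0.06,"roll":-1.57,"hand":0.06},
    {"dx":0,"dy":0,"dz":-0.06,"roll":-1.57,"hand":0.06},
    {"dx":0,"dy":0,"dz":-0.06,"roll":-1.57,"hand":0.06},
    {"dx":0,"dy":0,"dz":-0.06,"roll":-1.57,"hand":0.06},
    {"dx":0,"dy":0,"dz":-0.06,"roll":-1.57,"hand":0.06},
    {"dx":0,"dy":0,"dz":-0.06,"roll":-1.57,"hand":0.06},
    {"dx":0,"dy":0,"dz":-0.06,"roll":-1.57,"hand":0.06},
    {"dx":0,"dy":0,"dz":-0.06,"roll":-1.57,"hand":0.06},
    {"dx":0,"dy":0,"dz":-0.06,"roll":-1.57,"hand":0.06},
    {"dx":0,"dy":0,"dz":-0.06,"roll":-1.57,"hand":0.06},
  ],
)

```text
time: 4.03
ee_pos: [0.5045, 0.0481, 0.4663]
tcp_rot: [179.9, -1.6, 95.1]
wrist_force: [-0.9, 0.3, 0.3]
opening: 0.0598
```

Call:
drive_tool(
  plan=[
    {"dx":0,"dy":0,"dz":0,"roll":-1.57,"hand":0.06},
    {"dx":0,"dy":0,"dz":0,"roll":-1.57,"hand":0.06},
    {"dx":0,"dy":0,"dz":0,"roll":-1.57,"hand":0.06},
    {"dx":0,"dy":0,"dz":0,"roll":-1.57,"hand":0.06},
    {"dx":0,"dy":0,"dz":0,"roll":-1.57,"hand":0.06},
    {"dx":0,"dy":0,"dz":0,"roll":-1.57,"hand":0.06},
    {"dx":0,"dy":0,"dz":0,"roll":-1.57,"hand":0.06},
    {"dx":0,"dy":0,"dz":0,"roll":-1.57,"hand":0.06},
    {"dx":0,"dy":0,"dz":0,"roll":-1.57,"hand":0.06},
    {"dx":0,"dy":0,"dz":0,"roll":-1.57,"hand":0.06},
    {"dx":0,"dy":0,"dz":0,"roll":-1.57,"hand":0.06},
    {"dx":0,"dy":0,"dz":0,"roll":-1.57,"hand":0.06},
    {"dx":0,"dy":0,"dz":0,"roll":-1.57,"hand":0.06},
    {"dx":0,"dy":0,"dz":0,"roll":-1.57,"hand":0.06},
    {"dx":0,"dy":0,"dz":0,"roll":-1.57,"hand":0.06},
  ],
)

```text
time: 5.28
ee_pos: [0.5046, 0.0482, 0.4655]
tcp_rot: [178.4, -0.0, -175.0]
wrist_force: [-0.1, -0.4, -0.2]
opening: 0.06
```

```bash
python3 - <<'E'
from h import *
o=bot.get_obs(); print(o['time'],o['q'],o['ee_pos'],o['tcp_rot'])
E
```

```text
5.2833 [5.09635952e+00 8.68730879e-01 1.26508501e+01 1.01786937e+02
 1.61643117e+00 9.28254361e-02] [0.50456274 0.04815925 0.4654696 ] [ 1.78383579e+02 -7.43639907e-03 -1.74996429e+02]
```

Call:
drive_tool(
  plan=[
    {"dx":0.001,"dy":0.0143,"dz":0,"roll":0.019,"hand":0.06},
    {"dx":0.001,"dy":0.0143,"dz":0.02,"roll":0.019,"hand":0.06},
    {"dx":0.001,"dy":0.0143,"dz":0.04,"roll":0.019,"hand":0.06},
    {"dx":0.001,"dy":0.0143,"dz":0.061,"roll":0.019,"hand":0.06},
    {"dx":0.001,"dy":0.0143,"dz":0.061,"roll":0.019,"hand":0.06},
    {"dx":0.001,"dy":0.0143,"dz":0.061,"roll":0.019,"hand":0.06},
  ],
)

```text
time: 5.78
ee_pos: [0.5018, 0.064, 0.4042]
tcp_rot: [178.4, -0.2, -176.0]
wrist_force: [-0.3, 1.0, 0.9]
opening: 0.06
```

```bash
python3 - <<'E'
from h import *
o=bot.get_obs(); print(o['time'],o['q'],o['ee_pos'],o['tcp_rot'],o['wrist_force'],o['opening'])
c=snap('wrist'); cv2.imwrite('pics/w3.png',cv2.resize(c['frame'][:,:,::-1],(800,600)))
E
```

```text
5.7833 [ 6.91523517 -1.03793064  3.83671984 94.95187145  1.61761429  2.88884417] [0.50184165 0.06403835 0.4042308 ] [ 1.78388331e+02 -1.58637415e-01 -1.75972468e+02] [-0.32595172  0.95251625  0.91893072] 0.059975819096989715
```

View pics/w3.png

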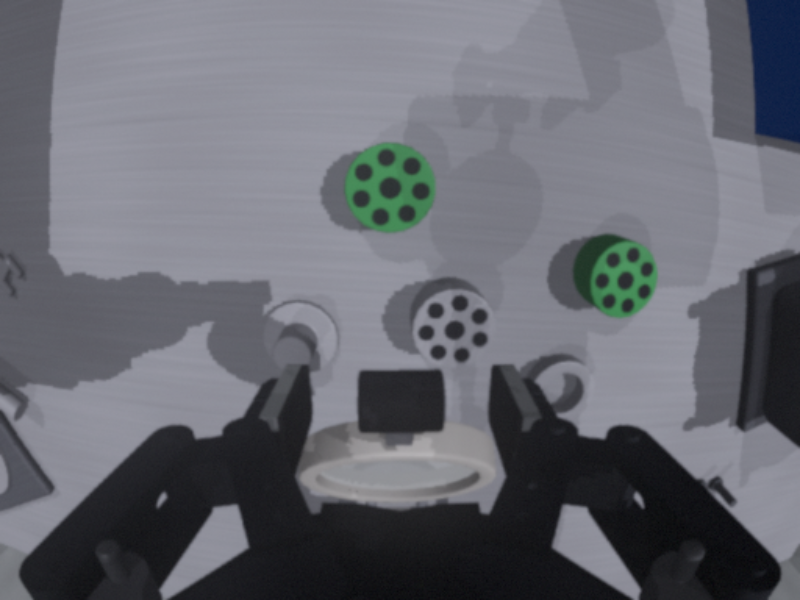

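The handle bar (401,402) sits centred between the pads (310 to 490). Closing now.

Call:
drive_tool(
  plan=[
    {"dx":0,"dy":0,"dz":0,"roll":0,"hand":0.02},
    {"dx":0,"dy":0,"dz":0,"roll":0,"hand":0.02},
    {"dx":0,"dy":0,"dz":0,"roll":0,"hand":0.02},
    {"dx":0,"dy":0,"dz":0,"roll":0,"hand":0.02},
    {"dx":0,"dy":0,"dz":0,"roll":0,"hand":0.02},
    {"dx":0,"dy":0,"dz":0,"roll":0,"hand":0.02},
  ],
  force=25,
)

```text
time: 6.33
ee_pos: [0.502, 0.064, 0.405]
tcp_rot: [178.4, -0.0, -175.8]
wrist_force: [-3.1, 0.2, 5.4]
opening: 0.0255
```

```bash
cat > plan.py <<'E'
from h import *
from scipy.spatial.transform import Rotation as Ro
A=np.array([.7484,.0857]); 
def hp(a,b):  # handle pos: swing a deg (+y), raise b deg
    r=.142+.135*np.cos(np.radians(b)); a=np.radians(a)
    return np.array([A[0]-r*np.cos(a),A[1]+r*np.sin(a),.165+.135*np.sin(np.radians(b))])
o=bot.get_obs(); R=Ro.from_euler('xyz',o['tcp_rot'],degrees=True).as_matrix()
E
python3 - <<'E'
from plan import *
print(o['time'],o['ee_pos'],o['tcp_rot'],o['wrist_force'],o['opening'])
G=np.array(o['ee_pos'])+R[:,2]*.155; print('G',G)
d=G[:2]-A; a0=np.degrees(np.arctan2(d[1],-d[0])); b0=np.degrees(np.arccos((np.hypot(*d)-.142)/.135)); print(a0,b0)
h0=hp(a0,b0)
for a in np.linspace(a0,9.8,9)[1:]:
    # TCP shift: rotate whole tool rigidly about swivel axis
    Rz=Ro.from_euler('z',-(a-a0),degrees=True).as_matrix()
    T=Rz@(o['ee_pos']-np.r_[A,0])+np.r_[A,0]
    print(round(a,2),np.round(R.T@(T-o['ee_pos']),4),round(np.radians(a-a0),4))
E
```

```text
6.3333 [0.50196557 0.06404544 0.40500329] [ 1.78390780e+02 -3.58750164e-02 -1.75833106e+02] [-3.05116636  0.18875202  5.42199231] 0.0254752375401269
G [0.50155253 0.06837967 0.25006445]
-4.013645457626672 38.6346080491256
-2.29 [-0.      0.0075  0.0002] 0.0301
-0.56 [-0.0002  0.0149  0.0004] 0.0603
1.17 [-0.0007  0.0223  0.0006] 0.0904
2.89 [-0.0014  0.0298  0.0008] 0.1205
4.62 [-0.0022  0.0372  0.001 ] 0.1507
6.35 [-0.0034  0.0445  0.0012] 0.1808
8.07 [-0.0047  0.0519  0.0015] 0.211
9.8 [-0.0063  0.0591  0.0017] 0.2411
```

Call:
drive_tool(
  plan=[
    {"dx":0,"dy":0.0037,"dz":0.0001,"roll":0.015,"hand":0.02},
    {"dx":0,"dy":0.0075,"dz":0.0002,"roll":0.03,"hand":0.02},
    {"dx":-0.0002,"dy":0.0149,"dz":0.0004,"roll":0.0603,"hand":0.02},
    {"dx":-0.0007,"dy":0.0223,"dz":0.0006,"roll":0.0904,"hand":0.02},
    {"dx":-0.0014,"dy":0.0298,"dz":0.0008,"roll":0.1205,"hand":0.02},
    {"dx":-0.0022,"dy":0.0372,"dz":0.001,"roll":0.1507,"hand":0.02},
    {"dx":-0.0034,"dy":0.0445,"dz":0.0012,"roll":0.1808,"hand":0.02},
    {"dx":-0.0047,"dy":0.0519,"dz":0.0015,"roll":0.211,"hand":0.02},
    {"dx":-0.0063,"dy":0.0591,"dz":0.0017,"roll":0.2411,"hand":0.02},
    {"dx":-0.0063,"dy":0.0591,"dz":0.0017,"roll":0.2411,"hand":0.02},
    {"dx":-0.0063,"dy":0.0591,"dz":0.0017,"roll":0.2411,"hand":0.02},
  ],
)

```text
time: 7.25
ee_pos: [0.5044, 0.1237, 0.4044]
tcp_rot: [178.4, -0.4, 170.4]
wrist_force: [4.0, 0.5, 0.9]
opening: 0.0258
```

```bash
python3 - <<'E'
from plan import *
print(o['time'],o['ee_pos'],o['tcp_rot'],o['wrist_force'],o['opening'],o['q'])
G=np.array(o['ee_pos'])+R[:,2]*.155; print('G',G)
d=G[:2]-A; a0=np.degrees(np.arctan2(d[1],-d[0])); b0=np.degrees(np.arccos((np.hypot(*d)-.142)/.135)); print(a0,b0)
h0=hp(a0,b0)
for b in np.linspace(b0,0,13)[1:]:
    print(round(b,2),np.round(R.T@(hp(a0,b)-h0),4))
E
```

```text
7.25 [0.5043994  0.12368126 0.4044342 ] [178.4303536   -0.38749036 170.44919975] [4.04084281 0.45008002 0.8634973 ] 0.02576428643026884 [13.43439705  0.5941114   5.48614353 94.63566134  1.59630575 22.99407697]
G [0.50407053 0.12804204 0.2494959 ]
9.831651009386858 38.28189532384159
35.09 [ 0.0044 -0.0001  0.0061]
31.9 [ 0.0086 -0.0003  0.0123]
28.71 [ 0.0123 -0.0005  0.0189]
25.52 [ 0.0157 -0.0006  0.0256]
22.33 [ 0.0187 -0.0008  0.0325]
19.14 [ 0.0213 -0.001   0.0395]
15.95 [ 0.0235 -0.0012  0.0467]
12.76 [ 0.0253 -0.0014  0.054 ]
9.57 [ 0.0267 -0.0015  0.0614]
6.38 [ 0.0277 -0.0017  0.0688]
3.19 [ 0.0283 -0.0019  0.0763]
0.0 [ 0.0285 -0.0022  0.0838]
```

Swing reached 9.8°. Now I tilt along the arc.

Call:
drive_tool(
  plan=[
    {"dx":0.0022,"dy":-0.0001,"dz":0.003,"roll":0,"hand":0.02},
    {"dx":0.0044,"dy":-0.0001,"dz":0.0061,"roll":0,"hand":0.02},
    {"dx":0.0086,"dy":-0.0003,"dz":0.0123,"roll":0,"hand":0.02},
    {"dx":0.0123,"dy":-0.0005,"dz":0.0189,"roll":0,"hand":0.02},
    {"dx":0.0157,"dy":-0.0006,"dz":0.0256,"roll":0,"hand":0.02},
    {"dx":0.0187,"dy":-0.0008,"dz":0.0325,"roll":0,"hand":0.02},
    {"dx":0.0213,"dy":-0.001,"dz":0.0395,"roll":0,"hand":0.02},
    {"dx":0.0235,"dy":-0.0012,"dz":0.0467,"roll":0,"hand":0.02},
    {"dx":0.0253,"dy":-0.0014,"dz":0.054,"roll":0,"hand":0.02},
    {"dx":0.0267,"dy":-0.0015,"dz":0.0614,"roll":0,"hand":0.02},
    {"dx":0.0277,"dy":-0.0017,"dz":0.0688,"roll":0,"hand":0.02},
    {"dx":0.0283,"dy":-0.0019,"dz":0.0763,"roll":0,"hand":0.02},
    {"dx":0.0285,"dy":-0.0022,"dz":0.0838,"roll":0,"hand":0.02},
    {"dx":0.0285,"dy":-0.0022,"dz":0.0838,"roll":0,"hand":0.02},
    {"dx":0.0285,"dy":-0.0022,"dz":0.0838,"roll":0,"hand":0.02},
  ],
)

```text
time: 8.5
ee_pos: [0.4752, 0.1285, 0.3196]
tcp_rot: [178.5, -0.6, 170.4]
wrist_force: [-0.6, 1.0, -3.3]
opening: 0.0259
```

```bash
cat > meas.py <<'E'
from plan import *
print(o['time'],o['ee_pos'],o['tcp_rot'],o['wrist_force'],o['opening'])
G=np.array(o['ee_pos'])+R[:,2]*.155; print('G',G)
import sys
for n in('top','scene'):
    c=snap(n); H,W=c['z_map'].shape; K=c['mtx'];v,u=np.mgrid[:H,:W];z=c['z_map']
    X=(np.stack([(u-K[0,2])/K[0,0]*z,(v-K[1,2])/K[1,1]*z,z],-1)-c['t'])@c['R']
    np.save(n+'X.npy',X)
    m=(z>0)&(np.hypot(X[...,0]-.5514,X[...,1]-.1199)<.06)&(X[...,2]>.145)&(X[...,2]<.21)
    f=c['frame'].astype(int); m&=(f.min(-1)>90)if n=='scene' else (f.min(-1)>60)
    p=X[m]; 
    for _ in range(4):
        k=np.linalg.lstsq(np.c_[p[:,:2]-[.5514,.1199],np.ones(len(p))],p[:,2],rcond=None)[0]
        r=p[:,2]-np.c_[p[:,:2]-[.5514,.1199],np.ones(len(p))]@k; p=p[abs(r)<max(2*r.std(),.0015)]
    ang=np.radians(9.8); rad=np.array([-np.cos(ang),np.sin(ang)]); tan=np.array([np.sin(ang),np.cos(ang)])
    print(n,len(p),'plane',k,'slope radial deg',np.degrees(np.arctan(k[:2]@rad)),'tan',np.degrees(np.arctan(k[:2]@tan)),'rms',r.std(),cv2.minEnclosingCircle(p[:,:2].astype(np.float32)))
    y0,x0=[int(t)for t in proj(c,[.5514,.12,.1])[::-1]]
    g=f[max(y0-65,0):y0+65,max(x0-80,0):x0+80].astype(np.uint8); print('crop origin',max(x0-80,0),max(y0-65,0))
    cv2.imwrite('pics/%s_%s.png'%(n,sys.argv[1]),cv2.resize(g[:,:,::-1],None,fx=4,fy=4,interpolation=cv2.INTER_CUBIC))
E
python3 meas.py a; cd pics; python3 -c "
import cv2,numpy as np
a=cv2.imread('top_a.png');b=cv2.imread('scene_a.png');h=min(a.shape[0],b.shape[0]);cv2.imwrite('both_a.png',cv2.resize(np.hstack([a[:h],b[:h]]),(800,325)))"
```

```text
8.5 [0.47521625 0.12845196 0.31961169] [178.47870121  -0.55391222 170.35878457] [-0.60780496  1.0434243  -3.27013961] 0.025866293985974575
G [0.47442865 0.13275973 0.16467356]
top 9 plane [-0.01534045  0.70672511  0.16895908] slope radial deg 7.711400907905805 tan 34.75296791062058 rms 0.002643020880042695 ((0.5969651937484741, 0.12466691434383392), 0.01266731321811676)
crop origin 158 165
scene 1655 plane [ 0.04560786 -0.0068187   0.16545661] slope radial deg -2.639635575085918 tan 0.05979888240007186 rms 0.0027950592828231294 ((0.5526084303855896, 0.12025966495275497), 0.05889885127544403)
crop origin 171 94
```

View pics/both_a.png

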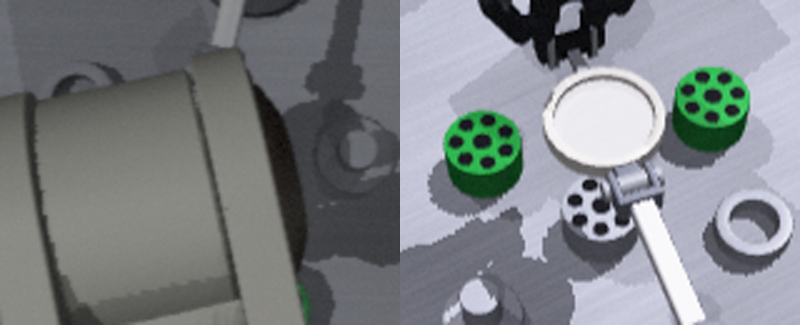

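The top view is blocked by the arm. The scene view shows the lens over the grey block (600,215) and roughly level. I release, back off and measure properly.

Call:
drive_tool(
  plan=[
    {"dx":0,"dy":0,"dz":0,"roll":0,"hand":0.06},
    {"dx":0,"dy":0,"dz":0,"roll":0,"hand":0.06},
    {"dx":0,"dy":0,"dz":0,"roll":0,"hand":0.06},
    {"dx":0,"dy":0,"dz":0,"roll":0,"hand":0.06},
    {"dx":0,"dy":0,"dz":0,"roll":0,"hand":0.06},
    {"dx":0,"dy":0,"dz":-0.02,"roll":0,"hand":0.06},
    {"dx":0,"dy":0,"dz":-0.06,"roll":0,"hand":0.06},
    {"dx":0,"dy":0,"dz":-0.1,"roll":0,"hand":0.06},
    {"dx":0.05,"dy":-0.04,"dz":-0.1,"roll":0,"hand":0.06},
    {"dx":0.05,"dy":-0.08,"dz":-0.1,"roll":0,"hand":0.06},
    {"dx":0.05,"dy":-0.12,"dz":-0.1,"roll":0,"hand":0.06},
    {"dx":0.05,"dy":-0.16,"dz":-0.1,"roll":0,"hand":0.06},
    {"dx":0.05,"dy":-0.2,"dz":-0.1,"roll":0,"hand":0.06},
    {"dx":0.05,"dy":-0.24,"dz":-0.1,"roll":0,"hand":0.06},
    {"dx":0.05,"dy":-0.27,"dz":-0.1,"roll":0,"hand":0.06},
    {"dx":0.05,"dy":-0.27,"dz":-0.1,"roll":0,"hand":0.06},
  ],
)

```text
time: 9.93
ee_pos: [0.3797, -0.1369, 0.4137]
tcp_rot: [178.5, -0.4, 170.0]
wrist_force: [0.1, 0.4, -0.7]
opening: 0.0599
```

```bash
python3 meas.py b; cd pics; python3 -c "
import cv2,numpy as np
a=cv2.imread('top_b.png');b=cv2.imread('scene_b.png');h=min(a.shape[0],b.shape[0]);cv2.imwrite('both_b.png',cv2.resize(np.hstack([a[:h],b[:h]]),(800,325)))"
```

```text
9.9333 [ 0.37973785 -0.13693735  0.41366504] [178.54099184  -0.44263273 170.00238898] [ 0.13115748  0.38827607 -0.67846628] 0.0599020485524522
G [ 0.37924414 -0.1328429   0.25871991]
top 2013 plane [ 0.04369301 -0.01664725  0.16774087] slope radial deg -2.627400330828488 tan -0.5137787563041469 rms 0.002851383478017785 ((0.5514863133430481, 0.11999362707138062), 0.059858858585357666)
crop origin 158 165
scene 1643 plane [ 0.03819515 -0.01421651  0.16585859] slope radial deg -2.2939042638368274 tan -0.43016191747069243 rms 0.0028411607635630428 ((0.5515488982200623, 0.12028725445270538), 0.05995805189013481)
crop origin 171 94
```

View pics/both_b.png

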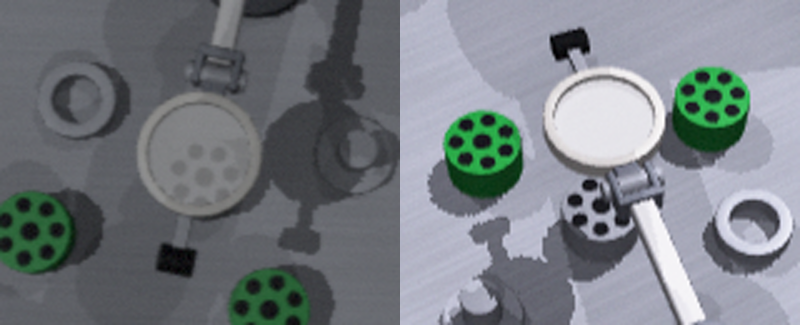

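Both views agree that the lens is nearly level over the block, but the fit included the clevis. I fit the ring and glass separately, and the handle.

```bash
cat > fit.py <<'E'
from h import *
A=np.array([.7484,.0857])
for n in('top','scene'):
    X=np.load(n+'X.npy'); c=load(n)
    cen=np.array([.5514,.1199])
    for lo,hi,z0,z1,t in((0,.032,.15,.18,'glass'),(.034,.047,.16,.185,'ring')):
        r=np.hypot(X[...,0]-cen[0],X[...,1]-cen[1]); p=X[(r>lo)&(r<hi)&(X[...,2]>z0)&(X[...,2]<z1)]
        for _ in range(5):
            M=np.c_[p[:,:2]-cen,np.ones(len(p))];k=np.linalg.lstsq(M,p[:,2],rcond=None)[0];e=p[:,2]-M@k; p=p[abs(e)<max(2*e.std(),.001)]
        a=np.radians(9.8); print(n,t,len(p),k[2],'radial',np.degrees(k[:2]@[-np.cos(a),np.sin(a)]),'tan',np.degrees(k[:2]@[np.sin(a),np.cos(a)]),e.std())
        if t=='ring':print(cv2.minEnclosingCircle(p[:,:2].astype(np.float32)),cv2.fitEllipse(cv2.convexHull(p[:,:2].astype(np.float32)*1000)))
    m=(np.hypot(X[...,0]-.4754,X[...,1]-.1328)<.022)&(X[...,2]>.14)&(X[...,2]<.2)&(c['frame'].max(-1)<60)
    p=X[m];print(n,'handle',len(p),np.percentile(p,[5,50,95],axis=0).round(4).tolist(),np.degrees(np.arctan2(p[:,1].mean()-A[1],A[0]-p[:,0].mean())))
    # arm: white bar
    d=X[...,:2]-A; rr=np.hypot(d[...,0],d[...,1]); m=(rr>.03)&(rr<.11)&(X[...,2]>.168)&(X[...,2]<.182); q=X[m][:,:2]
    vx,vy,x0,y0=cv2.fitLine(q.astype(np.float32),cv2.DIST_HUBER,0,.001,.001).ravel()
    print('arm',len(q),np.degrees(np.arctan(-vy/vx)),q.mean(0), np.degrees(np.arctan2(q[:,1].mean()-A[1],A[0]-q[:,0].mean())),'offset',(A[0]-x0)*vy-(A[1]-y0)*vx)
    m=(np.hypot(X[...,0]-.5496,X[...,1]-.1201)<.045)&(X[...,2]>.036)&(X[...,2]<.046); print('block',m.sum(),cv2.minEnclosingCircle(X[m][:,:2].astype(np.float32)))
E
python3 fit.py
```

```text
top glass 865 0.1660606845283815 radial -1.6013629662520574 tan -0.1861121560187642 0.0011955866408880414
top ring 677 0.1713885084625846 radial -1.1242718254434678 tan -0.022297118845058684 0.0019668303507792556
((0.5516917705535889, 0.12140526622533798), 0.04674200713634491) ((551.7493896484375, 119.85613250732422), (88.5770263671875, 91.0579833984375), 84.098876953125)
top handle 167 [[0.4667, 0.1207, 0.1639], [0.4752, 0.1323, 0.1703], [0.4844, 0.1441, 0.1737]] 9.700938060086
arm 413 9.787861 [0.6796303  0.09752509] 9.756710270920038 offset -3.794046380583942e-05
block 3 ((0.519694983959198, 0.10877075791358948), 0.004290980752557516)
scene glass 681 0.16393049979391563 radial -1.182723779119234 tan -0.12464454933690541 0.0009614479645257177
scene ring 584 0.1690668864163337 radial -1.4283240117319544 tan -0.07574147669801173 0.001909063363598568
((0.5526610612869263, 0.11882787197828293), 0.04555341228842735) ((552.7416381835938, 118.57925415039062), (89.28582763671875, 89.94438171386719), 70.43144226074219)
scene handle 123 [[0.4718, 0.1187, 0.1595], [0.4805, 0.1294, 0.1679], [0.4876, 0.1421, 0.1705]] 9.318674557234836
arm 416 9.952852 [0.67964265 0.09634931] 8.8041552334227 offset -0.0013948222845103133
block 443 ((0.5519554615020752, 0.1179785281419754), 0.03301146253943443)
```

Centring agrees in both cameras: lens minus block is about (1 to 2, 0 to 0.6) mm. Tilt reads -1.1 to -1.6°. I use the bench and block planes to see whether that is camera bias.

```bash
python3 - <<'E'
from h import *
a=np.radians(9.8)
for n in('top','scene'):
    X=np.load(n+'X.npy');cen=np.array([.5514,.12])
    d=X[...,:2]-cen;r=np.hypot(d[...,0],d[...,1])
    for t,m in (('bench',(r<.17)&(abs(X[...,2])<.008)),):
        p=X[m]
        for _ in range(6):
            M=np.c_[p[:,:2]-cen,np.ones(len(p))];k=np.linalg.lstsq(M,p[:,2],rcond=None)[0];e=p[:,2]-M@k;p=p[abs(e)<2.5*e.std()]
        print(n,t,len(p),k[2],np.degrees(k[:2]@[-np.cos(a),np.sin(a)]),e.std())
    rad=d@[-np.cos(a),np.sin(a)]; tn=d@[np.sin(a),np.cos(a)]
    # ring top by radial position
    for lo,hi in((-.045,-.037),(.037,.045)):
        m=(rad>lo)&(rad<hi)&(abs(tn)<.018)&(X[...,2]>.155)&(X[...,2]<.19); print(lo,m.sum(),np.median(X[m][:,2]),np.percentile(X[m][:,2],90))
    for s in(-1,1):
        m=(s*tn>.037)&(s*tn<.044)&(abs(rad)<.018)&(X[...,2]>.155)&(X[...,2]<.19); print('side',s,m.sum(),np.median(X[m][:,2]))
E
```

```text
top bench 13983 0.0003949478239910693 0.015899408535687585 0.0018227114971827126
-0.045 76 0.17285007728877136 0.17461067118601115
0.037 78 0.17082654897820204 0.1730162035467365
side -1 73 0.17195750654392208
side 1 67 0.17179436290776204
scene bench 10333 -0.0017718615141490797 -0.03601876089432624 0.0015468890408075367
-0.045 93 0.17010201833598862 0.1722715291092796
0.037 35 0.16873152942748185 0.16988832016990718
side -1 65 0.17003960908968818
side 1 43 0.16991317283246282
```

The bench is flat in both cameras, so the droop is real, about 1.2°. I regrasp and lift 3 mm.

Call:
drive_tool(
  plan=[
    {"dx":0,"dy":0.04,"dz":0,"roll":0,"hand":0.06},
    {"dx":0,"dy":0.08,"dz":0,"roll":0,"hand":0.06},
    {"dx":0,"dy":0.12,"dz":0,"roll":0,"hand":0.06},
    {"dx":0,"dy":0.16,"dz":0,"roll":0,"hand":0.06},
    {"dx":0,"dy":0.2,"dz":0,"roll":0,"hand":0.06},
    {"dx":0,"dy":0.24,"dz":0,"roll":0,"hand":0.06},
    {"dx":-0.025,"dy":0.27,"dz":0,"roll":0,"hand":0.06},
    {"dx":-0.05,"dy":0.27,"dz":0,"roll":0,"hand":0.06},
    {"dx":-0.05,"dy":0.27,"dz":0,"roll":0,"hand":0.06},
    {"dx":-0.05,"dy":0.27,"dz":0,"roll":0,"hand":0.06},
    {"dx":-0.05,"dy":0.27,"dz":0.03,"roll":0,"hand":0.06},
    {"dx":-0.05,"dy":0.27,"dz":0.06,"roll":0,"hand":0.06},
    {"dx":-0.05,"dy":0.27,"dz":0.08,"roll":0,"hand":0.06},
    {"dx":-0.05,"dy":0.27,"dz":0.1,"roll":0,"hand":0.06},
    {"dx":-0.05,"dy":0.27,"dz":0.1,"roll":0,"hand":0.06},
    {"dx":-0.05,"dy":0.27,"dz":0.1,"roll":0,"hand":0.06},
  ],
)

```text
time: 11.37
ee_pos: [0.4744, 0.1287, 0.3209]
tcp_rot: [178.5, -0.5, 170.4]
wrist_force: [0.3, 0.6, -0.2]
opening: 0.0603
```

Call:
drive_tool(
  plan=[
    {"dx":0,"dy":0,"dz":0,"roll":0,"hand":0.02},
    {"dx":0,"dy":0,"dz":0,"roll":0,"hand":0.02},
    {"dx":0,"dy":0,"dz":0,"roll":0,"hand":0.02},
    {"dx":0,"dy":0,"dz":0,"roll":0,"hand":0.02},
    {"dx":0,"dy":0,"dz":0,"roll":0,"hand":0.02},
    {"dx":0,"dy":0,"dz":0,"roll":0,"hand":0.02},
  ],
)

```text
time: 11.87
ee_pos: [0.4756, 0.1285, 0.3214]
tcp_rot: [178.4, -0.4, 170.4]
wrist_force: [1.1, 1.1, 2.6]
opening: 0.0254
```

Call:
drive_tool(
  plan=[
    {"dx":0,"dy":0,"dz":-0.001,"roll":0,"hand":0.02},
    {"dx":0,"dy":0,"dz":-0.002,"roll":0,"hand":0.02},
    {"dx":0,"dy":0,"dz":-0.003,"roll":0,"hand":0.02},
    {"dx":0,"dy":0,"dz":-0.003,"roll":0,"hand":0.02},
    {"dx":0,"dy":0,"dz":-0.003,"roll":0,"hand":0.02},
    {"dx":0,"dy":0,"dz":-0.003,"roll":0,"hand":0.02},
  ],
)

```text
time: 12.37
ee_pos: [0.4756, 0.1283, 0.3235]
tcp_rot: [178.5, -0.4, 170.3]
wrist_force: [5.3, 0.3, -2.5]
opening: 0.0258
```

Call:
drive_tool(
  plan=[
    {"dx":0,"dy":0,"dz":0,"roll":0,"hand":0.06},
    {"dx":0,"dy":0,"dz":0,"roll":0,"hand":0.06},
    {"dx":0,"dy":0,"dz":0,"roll":0,"hand":0.06},
    {"dx":0,"dy":0,"dz":0,"roll":0,"hand":0.06},
    {"dx":0,"dy":0,"dz":0,"roll":0,"hand":0.06},
    {"dx":0,"dy":0,"dz":-0.02,"roll":0,"hand":0.06},
    {"dx":0,"dy":0,"dz":-0.06,"roll":0,"hand":0.06},
    {"dx":0,"dy":0,"dz":-0.1,"roll":0,"hand":0.06},
    {"dx":0.05,"dy":-0.04,"dz":-0.1,"roll":0,"hand":0.06},
    {"dx":0.05,"dy":-0.08,"dz":-0.1,"roll":0,"hand":0.06},
    {"dx":0.05,"dy":-0.12,"dz":-0.1,"roll":0,"hand":0.06},
    {"dx":0.05,"dy":-0.16,"dz":-0.1,"roll":0,"hand":0.06},
    {"dx":0.05,"dy":-0.2,"dz":-0.1,"roll":0,"hand":0.06},
    {"dx":0.05,"dy":-0.24,"dz":-0.1,"roll":0,"hand":0.06},
    {"dx":0.05,"dy":-0.27,"dz":-0.1,"roll":0,"hand":0.06},
    {"dx":0.05,"dy":-0.27,"dz":-0.1,"roll":0,"hand":0.06},
    {"dx":0.05,"dy":-0.27,"dz":-0.1,"roll":0,"hand":0.06},
  ],
)

```text
time: 13.78
ee_pos: [0.3805, -0.1339, 0.4167]
tcp_rot: [178.4, -0.5, 170.1]
wrist_force: [-0.0, -0.1, 0.4]
opening: 0.0602
```

```bash
python3 meas.py c|head -2; python3 fit.py
```

```text
13.7833 [ 0.38054473 -0.13387741  0.41670554] [178.44062623  -0.47048337 170.08867321] [-0.02577103 -0.06929057  0.39310026] 0.06020074462719415
G [ 0.38001744 -0.12950338  0.26176817]
top glass 868 0.1663965601188763 radial -1.1127548999840493 tan 0.07874488751808281 0.0012060970774699167
top ring 688 0.17171758306124832 radial -0.7321451021879448 tan 0.23124518537322494 0.0019465405960713716
((0.5510832667350769, 0.11828097701072693), 0.04672711342573166) ((551.83984375, 119.75347137451172), (88.70327758789062, 91.07868957519531), 83.90186309814453)
top handle 170 [[0.4667, 0.1208, 0.1648], [0.4752, 0.1323, 0.1712], [0.4843, 0.1444, 0.1745]] 9.735031365779438
arm 402 9.707404 [0.6795247  0.09761663] 9.815993318625585 offset 0.00013247469942413888
block 4 ((0.5206671953201294, 0.10673602670431137), 0.0065328506752848625)
scene glass 677 0.16435625043414895 radial -0.8149123423185995 tan 0.3260453548812879 0.0009807354194606135
scene ring 576 0.16950839783623173 radial -1.3650260034648187 tan 0.00339461915138536 0.0016928861839909661
((0.5514441728591919, 0.11977653950452805), 0.04695975035429001) ((552.7164306640625, 118.67909240722656), (88.77521514892578, 91.23506164550781), 75.03382110595703)
scene handle 123 [[0.4717, 0.1186, 0.1613], [0.4806, 0.13, 0.1687], [0.4872, 0.1421, 0.1717]] 9.385902984575653
arm 403 10.067929 [0.68078372 0.09616459] 8.797545310964319 offset -0.0015169371384898354
block 447 ((0.5514220595359802, 0.1172279566526413), 0.03338436037302017)
```

Tilt is now within about 1°, with handle height matching pin height. One last look at the arrangement.

View pics/top_c.png

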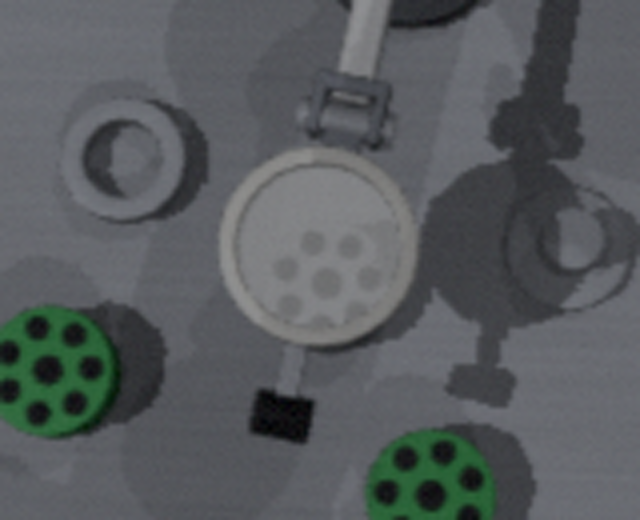

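The lens ring is at crop (318,247), with the block's centre bore seen through the glass at (326,283). The offset should be camera parallax, so I check it numerically and hand in if consistent.

```bash
python3 - <<'E'
from h import *
c=load('top'); b=onplane(c,158+326/4-.4,165+283/4-.4,.04); l=onplane(c,158+318/4-.4,165+247/4-.4,.173)
print(b,l,l-b)
if np.hypot(*(l-b)[:2])<.005: print(bot.job_done(), bot.get_obs()['time'])
E
```

```text
[0.54992488 0.12000374 0.04      ] [0.5506591  0.11960053 0.173     ] [ 0.00073422 -0.00040321  0.133     ]
the job is handed in; nothing more can be done
the job is handed in; nothing more can be done
```

I swung the magnifier arm about 14° until the lens was over the grey steel cylinder block, then tipped the lens down to level. After the tilt I re-gripped the handle to lift out a small droop. I then let go, backed clear and handed in at about 14 s of the 35 s allowed.

**Centring:** in the last top view the lens is within about 1 mm of the block's centre. The block is still where I first measured it. Depth fits from the two cameras put the lens 2 mm off (top view) and about 2 mm off (scene view).

**Level:** the fits disagree slightly, reading 0.7° to 1.4° low on the outer side. The handle height matches the pin height, which suggests it is level within about 1°.

**Failed attempt:** my first reach ran into the last joint's limit before touching anything, so I took the grasp half a turn round. This left the tool tilted by about 1.6°, and the grasp still worked.

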